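# Put the rotor-balancing kit back in its rests

### The arm

A 6-joint arm with a two-finger parallel gripper is mounted at the origin on a cart in front of the work surface, level with it; the furniture and walls round the work are solid. World frame = base frame: x ahead of the robot, y to its left, z up, the work surface at z = 0. Lengths are in m, angles in degrees, forces in N, time in s.
With the tool pointing down it reaches from about 0.4 to 0.825 m from the base axis. Payload 7 kg.
Tool frame: the origin (TCP) lies on the centre line of the jaws, within the pads' length; the fingertips stand 22 mm ahead of it and the grasp point (between the pads) lies 3 mm ahead of it; z points along the fingers, y is the line along which they close (so a half turn about z gives the same grasp; the last joint's range is limited). The gripper opens to 88 mm and grips with 3 to 60 N. Pads are 19 mm wide; open, the fingers measure 130 mm over their backs; the gripper's body (78 mm by 193 mm) begins 47 mm behind the grasp point.
Start: joints at [88.241, 20.546, 0.682, 0, -70.136, -16.507], TCP at [0.212, 0.641, 0.249] pointing down, gripper open.
Joint ranges: [-176.03, 176.03], [-82.01, 121.73], [-58.28, 71.71], [-173.87, 95.51], [-174.79, -0.11], [-173.66, 173.66]. Speed limits (degrees/s): [136.94, 136.94, 172.46, 180, 180, 180].

### API

Orientations are given as [roll, pitch, yaw] about the fixed x, y, z axes, in that order (R = Rz(yaw) Ry(pitch) Rx(roll)).
In Python, from plant import get_state, cams, r gives the robot as it stands.
- The arm moves only by the tool apply_moves, never from a script. Its argument "targets" is a list of rows, each an object with "dp": the shift along the world's x, y, z in m, a list of three; "yaw": the turn about the world's z in degrees. In form: [{"dp": [x, y, z], "yaw": yaw}, ...]. A call has 1 to 20 rows; each row is the pose to reach, as a shift and turn from the pose commanded when the call began; what a row does not reach only later rows make up. A row lasts 1/12 s, in which the tool goes at most 41.7 mm and 7.16 degrees, less where a joint would pass 70% of its speed; a pose out of reach is approached as far as the arm can. A call with a gripper value outside its range is refused whole. "grip" is the gripper command: -1 is fully open, 1 is shut, values between are in proportion, set as the call begins (left out, the last holds). The fingers move at their own pace and stop on an object; "squeeze" is the grip in N (left out, the last holds). Time passes only in rows, so rows that repeat a pose let the fingers close. It gives the time, the measured TCP pose, the force, the opening and the grip force at its end, in the units of the state.
- get_state(): the state, without advancing time (a new reading comes with each control period).
- cams.capture(name): name is "scene" or "top"; returns a dict with "image" (420x560x3 uint8, red, green, blue), "range_z" (420x560 float32, m along the optical axis (not along the pixel's ray), 0 where there is no reading), "fx", "fy", "cx", "cy" (pixels), "R" (3x3) and "t" (3): a world point X has camera coordinates R X + t. Camera axes: x right, y down, z forward; pixel columns grow to the right and rows downward; lengths in m; the calibration is good to about 2 mm. A picture is of the moment at which its call begins.
- r.close_job(): hands the job in; it is judged then, once.
The state is a dict: "time_s": time; "joints": joint angles; "qd": joint speeds; "joint_torque": joint torques, N m; "tcp_pos": TCP position; "eef_rot": TCP orientation; "contact_force": force on the tool from outside, world axes, zero at the start; "moment": the same for the moment, N m; "gripper_width": finger opening in m; "gripper_force": force on a finger pad.
Only numpy, scipy, OpenCV 4.12 (cv2) and the standard library are available. Lean on these libraries where they do the work, as an engineer would, in place of code of your own. Each camera call takes 0.05 s, during which the arm holds its last target. There are 200 camera calls.

### The job

The balancing kit has been left lying about the left-hand table. Put each piece back where it belongs, settled and let go: the brass calibration rotor on the two-rod cradle, along the rods, between them and about centred; the dark test rotor on the forked rest, its shaft in both V notches; and the block of trial masses flat in the grey tray, masses up. Do not knock over the oil bottle.

Things in the scene. Friction and masses are not known exactly. Their poses are not given: they have to be found in the camera images.
- gauge_axis (a point): the brass calibration rotor (loose, 0.12 kg): a brass drum on a thinner arbor, solid to touch as a smooth cylinder 28 mm in diameter and 76 mm long. The point is its centre, on its axis; y runs along the axis (the two ends are alike). It starts lying on the bench, axis level at 14 mm height, and rolls if pushed sideways.
- shaft_mid (a point): the test rotor (loose, 45 g): dark lamination pack on a thin steel shaft 3.2 mm in diameter, 92 mm long. The point is the middle of the shaft's length, on its axis; y along the axis. The pack (grasp here), 17 mm in diameter, 16 mm long, is off centre: its middle lies 13 mm from the point towards -y. It starts lying on the bench, axis level at 9 mm height, and rolls if pushed.
- trial_block: aluminium block that carries three short brass trial masses in a row (loose, 0.11 kg): 32 mm (x) by 56 mm (y), the block 16 mm high, 27 mm with the masses. Origin at the centre of its underside, z up; it starts flat on the bench, masses up.
- oil_bottle: dropper bottle of oil, a bystander (loose, 90 g): amber cylinder 38 mm in diameter and 66 mm high with a red cap and thin nozzle above it up to 104 mm. Origin at the centre of its underside, z up; it starts standing. (Furniture to mind on the way: a monitor on a column right of the work, at x 0.25 to 0.40, y -0.32 to 0.14 m, up to z 0.62; a thin sensor stand, foot at x 0.54, y 0.41.)
- rod_cradle: two-rod cradle for the calibration rotor (fixed): aluminium plate 44 (x) by 80 (y) by 4 mm with two bright steel rods, 6 mm in diameter, 66 mm long, along y at x = -10 and +10 mm, axes 10.5 mm above the bench, on low dark bars 34 mm wide. Seated, the rotor's axis is 24 mm above the bench. Outside x = -17 and +17 mm fingers have room down to the plate. Origin at the centre of its underside, z up.
- fork_rest: forked rest for the test rotor (fixed): blue plate 34 (x) by 84 (y) by 5 mm, two upright steel forks 5 mm thick at y = -35 and +35 mm. Each has a V notch, 20 mm wide at the mouth 30 mm above the bench, its bottom 20 mm above it at x = 0. The shaft lies along y in both notches, axis 22 mm above the bench, either way round, pack between the forks. Origin at the centre of its underside, z up.
- mass_tray: shallow grey tray with a black mat for the block of trial masses (fixed to the bench): outside 58 mm (x) by 82 mm (y); inside 50 by 74 mm; floor 4 mm and rim 8 mm above the bench. Origin at the centre of its underside, z up; the long side of the block goes along y.
Not all that is in view belongs to the job. Leave any green look-alike of the rod_cradle alone.

How it is judged (in metres and radians):
At the end, for the whole second after the job is handed in: calibration rotor along and between the rods (4 mm across, 18 mm along); test rotor's shaft in both notches (4 mm across, 12 mm along); both within 3 mm of seated height and 0.1 rad; block flat on the tray floor, masses up, within 10.5 mm of its centre; oil bottle upright; all at rest (x of gauge_axis in the frame of rod_cradle between -0.004 and 0.004 m and y of gauge_axis in the frame of rod_cradle between -0.018 and 0.018 m and z of gauge_axis in the frame of rod_cradle between 0.0213 and 0.0273 m and angle between the y axis of gauge_axis and the y axis of rod_cradle, either way round below 0.1 rad and linear speed of each of gauge_rotor, test_rotor, trial_block below 0.02 m/s and angular speed of each of gauge_rotor, test_rotor, trial_block below 0.3 rad/s and x of shaft_mid in the frame of fork_rest between -0.004 and 0.004 m and y of shaft_mid in the frame of fork_rest between -0.012 and 0.012 m and z of shaft_mid in the frame of fork_rest between 0.0193 and 0.0253 m and angle between the y axis of shaft_mid and the y axis of fork_rest, either way round below 0.1 rad and x of trial_block in the frame of mass_tray between -0.0105 and 0.0105 m and y of trial_block in the frame of mass_tray between -0.0105 and 0.0105 m and z of trial_block in the frame of mass_tray between 0.002 and 0.0062 m and angle between trial_block's own z axis and vertical below 0.06 rad and angle between oil_bottle's own z axis and vertical below 0.15 rad); the robot touches nothing.
It fails at once if the oil bottle is knocked over (angle between oil_bottle's own z axis and vertical above 0.6 rad).
It also fails if it takes over 96 s, if anything falls off the work surface, if the arm or the gripper's body presses on something with over 40 N, if the wrist force passes 120 N, or if a joint passes its speed limit or range.

## Working session

There is one attempt and no reset: what is moved stays moved. The work goes in short steps, Python scripts to look and compute and a tool call to move; the robot and the scene stay as the last step left them, time stands still between calls to the robot, and variables do not carry over. Pictures are saved under pics/ and viewed, at most 14 in all, crops included, and the job is handed in when it is done.

Besides the shell and the picture viewer there is one more tool, called after "Call:" as a command line: name --argument value ..., lists and objects as JSON in quotes. apply_moves: Moves the arm, as the interface text tells. Its arguments: {"type":"object","properties":{"targets":{"type":"array","items":{"type":"object","properties":{"dp":{"type":"array","items":{"type":"number"}},"yaw":{"type":"number"}}}},"grip":{"type":"number"},"squeeze":{"type":"number"}},"required":["targets"]}

```bash
ls; mkdir -p pics; cat > h.py <<'E'
import numpy as np, cv2, pickle
from plant import get_state, cams, r
def cap(n, f=None):
    c=cams.capture(n)
    if f: cv2.imwrite('pics/'+f, c['image'][:,:,::-1]); pickle.dump(c,open('pics/'+f+'.pkl','wb'))
    return c
def load(f): return pickle.load(open('pics/'+f+'.pkl','rb'))
def ray(c,u,v):
    d=np.array([(u-c['cx'])/c['fx'],(v-c['cy'])/c['fy'],1.]); R=np.array(c['R']);t=np.array(c['t'])
    return -R.T@t, R.T@d
def onz(c,u,v,z):
    o,d=ray(c,u,v); return o+d*(z-o[2])/d[2]
def cloud(c):
    h,w=c['range_z'].shape; u,v=np.meshgrid(np.arange(w),np.arange(h)); Z=c['range_z'].astype(float)
    P=np.stack([(u-c['cx'])/c['fx']*Z,(v-c['cy'])/c['fy']*Z,Z],-1)
    return (P-np.array(c['t']))@np.array(c['R'])
E
python3 - <<'E'
from h import *
for n in('scene','top'):
    c=cap(n,n+'0.png'); print(n,ray(c,280,210), c['fx'], (c['range_z']>0).mean())
print(get_state())
E
```

```text
pics
scene (array([-0.03292893,  1.10171116,  0.42926792]), array([ 0.56294783, -0.70378505, -0.43378365])) 396.5218163551522 0.958890306122449
top (array([0.27650115, 0.47799293, 0.85885099]), array([ 0.14755107, -0.05429429, -0.98804177])) 398.73580038106337 0.9960756802721088
{'time_s': 0.1, 'joints': array([ 8.82391876e+01,  2.05875706e+01,  6.38869785e-01, -1.85084199e-02,
       -7.01350951e+01, -1.65074628e+01]), 'qd': array([-0.00242889, -0.18129205,  0.12576547,  0.11218965,  0.03338366,
       -0.02519247]), 'joint_torque': array([-1.92010862e-05, -5.84162486e+01,  2.93753850e+01,  7.01552868e+00,
        1.02069316e-02, -4.36278708e-05]), 'tcp_pos': array([0.21147523, 0.64059166, 0.24771005]), 'eef_rot': array([ 1.79914714e+02, -7.12924218e-03, -1.82745719e+01]), 'contact_force': array([0.62521419, 0.41449147, 0.71947557]), 'moment': array([ 0.00478071, -0.0475512 ,  0.06123615]), 'gripper_force': 0.0, 'gripper_width': 0.0876302710228002}
```

View pics/top0.png

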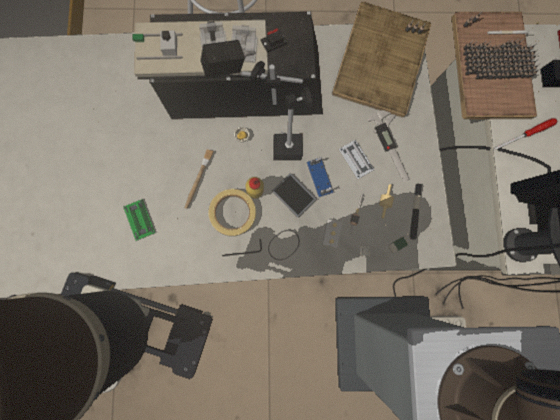

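View pics/scene0.png

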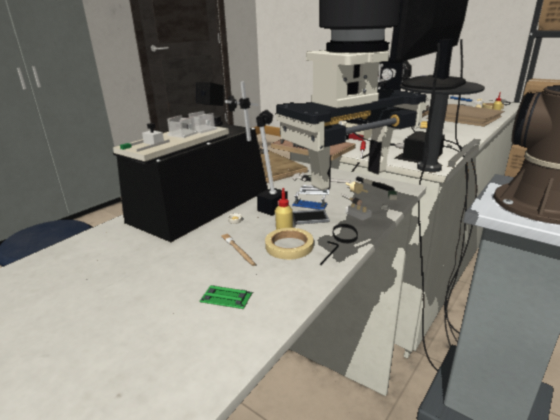

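The top view shows the kit: the tray at (294,195), fork rest at (320,177), white rod cradle at (357,158), bottle at (254,186) and tape roll at (232,212). Small pieces sit around (330-400, 190-245). I'll zoom in on those.

```bash
python3 - <<'E'
from h import *
c=load('top0.png'); im=c['image'][125:275,240:440,::-1]
cv2.imwrite('pics/z1.png',cv2.resize(im,None,fx=4,fy=4,interpolation=cv2.INTER_CUBIC))
for n,u,v in [('tray',294,195),('fork',320,177),('cradle',357,158),('bottle',254,186),('a',386,205),('b',356,213),('c',333,232),('d',401,243),('e',416,210)]:
    print(n,onz(c,u,v,0.01).round(3), cloud(c)[v,u].round(3))
E
```

```text
tray [0.436 0.4   0.01 ] [0.437 0.4   0.006]
fork [0.476 0.342 0.01 ] [0.477 0.341 0.004]
cradle [0.519 0.258 0.01 ] [0.521 0.256 0.001]
bottle [0.456 0.487 0.01 ] [0.443 0.486 0.075]
a [0.413 0.2   0.01 ] [0.41  0.205 0.026]
b [0.396 0.267 0.01 ] [0.396 0.267 0.011]
c [0.355 0.318 0.01 ] [0.354 0.321 0.025]
d [0.33  0.172 0.01 ] [0.33  0.171 0.008]
e [0.401 0.134 0.01 ] [0.401 0.135 0.011]
```

View pics/z1.png

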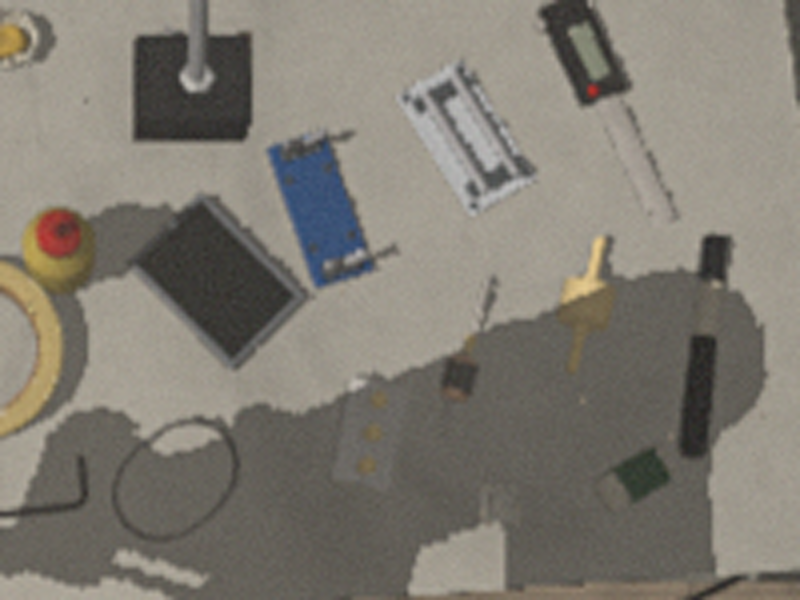

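The zoom shows these pieces:

| Piece | Crop position | Notes |
|---|---|---|
| Cradle | (467,137) | |
| Fork rest | (320,207) | |
| Tray | (220,280) | |
| Block | (370,432) | |
| Test rotor | pack at (460,377) | long shaft end at (493,280) |
| Brass rotor | (600,238) to (573,370) | |
| Green and grey eraser-like part | (635,478) | not part of the job |

Next I'll measure with masks and heights.

```bash
cat > meas.py <<'E'
from h import *
def region(c,mask,box):
    m=np.zeros_like(mask,np.uint8); x0,y0,x1,y1=box; m[y0:y1,x0:x1]=mask[y0:y1,x0:x1]
    n,l,s,_=cv2.connectedComponentsWithStats(m)
    return (l==1+np.argmax(s[1:,4])).astype(np.uint8)
def report(name,c,m,z):
    v,u=np.nonzero(m); P=np.array([onz(c,a,b,z)[:2] for a,b in zip(u,v)],np.float32)
    (cx,cy),(w,h),a=cv2.minAreaRect(P*1000); 
    if w>h: a=a
    else: a=a+90
    q=P-P.mean(0); e=np.linalg.svd(q,full_matrices=False)[2][0]
    zz=cloud(c)[...,2][m>0]
    print(name,'n',len(u),'rect c',np.round([cx,cy],1),'size',np.round([max(w,h),min(w,h)],1),'long ang',round((a+90)%180-90,1),'mean',(P.mean(0)*1000).round(1),'svd ang',round((np.degrees(np.arctan2(e[1],e[0]))+90)%180-90,1),'z pct',(np.percentile(zz,[5,50,90,98])*1000).round(1))
E
python3 - <<'E'
from meas import *
c=load('top0.png'); hsv=cv2.cvtColor(c['image'],cv2.COLOR_RGB2HSV); H,S,V=cv2.split(hsv)
Z=cloud(c)[...,2]
print('table',Z[130:150,200:230].mean(),Z[130:150,200:230].std())
report('fork blue',c,region(c,(H>95)&(H<130)&(S>120),(300,150,345,205)),.005)
report('tray',c,region(c,(V<75),(270,170,320,220)),.004)
gray=c['image'].mean(2); print('table gray',np.median(gray[130:150,330:340]))
report('cradle',c,region(c,(gray>190),(335,135,377,180)),.004)
report('rotor',c,region(c,(S>95)&(H>10)&(H<35),(375,180,397,222)),.014)
report('rotor z',c,region(c,Z>.006,(375,180,397,222)),.014)
report('block z',c,region(c,Z>.006,(318,212,346,252)),.016)
report('test z',c,region(c,Z>.004,(346,190,368,240)),.009)
report('bottle',c,region(c,Z>.02,(240,170,267,202)),.05)
np.set_printoptions(linewidth=250)
print((Z[190:242:2,346:368]*1000).round().astype(int))
E
```

```text
table 0.0020175451457400116 0.049576567038563675
fork blue n 282 rect c [478.  342.5] size [78.5 30.3] long ang 17.8 mean [477.9 343.4] svd ang 15.3 z pct [2.1 4.  6.1 7.1]
tray n 746 rect c [439.6 402. ] size [74.8 47.4] long ang 44.0 mean [438.9 401.7] svd ang 44.2 z pct [1.1 3.7 5.6 6.9]
table gray 153.33333333333334Traceback (most recent call last):
  File "<stdin>", line 8, in <module>
  File "meas.py", line 5, in region
    return (l==1+np.argmax(s[1:,4])).astype(np.uint8)
                 ~~~~~~~~~^^^^^^^^^
    return _wrapfunc(a, 'argmax', axis=axis, out=out, **kwds)
    return bound(*args, **kwds)
ValueError: attempt to get argmax of an empty sequence
```

```bash
python3 - <<'E'
from meas import *
c=load('top0.png'); hsv=cv2.cvtColor(c['image'],cv2.COLOR_RGB2HSV); H,S,V=cv2.split(hsv)
Z=cloud(c)[...,2]
gray=c['image'].mean(2); g=gray[135:180,335:377]; print(np.percentile(g,[5,50,80,90,98]))
m=((gray>172)|(gray<125)).astype(np.uint8); m=cv2.morphologyEx(m,cv2.MORPH_CLOSE,np.ones((3,3)))
report('cradle',c,region(c,m,(337,136,377,181)),.006)
report('rotor',c,region(c,(S>95)&(H>10)&(H<35),(375,180,397,222)),.014)
report('rotor z',c,region(c,Z>.006,(375,180,397,222)),.014)
report('block z',c,region(c,Z>.008,(318,212,346,252)),.016)
report('pack z',c,region(c,Z>.007,(346,205,368,240)),.012)
report('bottle',c,region(c,Z>.02,(240,170,267,202)),.05)
np.set_printoptions(linewidth=250)
print((Z[190:242:2,346:368]*1000).round().astype(int))
for n,x,y,z in [('shaft tip',493,280,.009),('pack',460,377,.012),('rot1',600,238,.017),('rot2',573,370,.017)]: print(n,onz(c,240+x/4,125+y/4,z).round(4))
for n,L in [('cradle',[(405,95),(462,62),(535,175),(475,212)]),('fork',[(268,150),(325,132),(374,268),(317,287)]),('block',[(350,380),(410,385),(388,490),(335,480)])]:
    P=np.array([onz(c,240+x/4,125+y/4,.005)[:2] for x,y in L]); print(n,P.mean(0).round(4),P.round(3).tolist())
E
```

```text
[101.15       153.66666667 158.         171.         179.66666667]
cradle n 511 rect c [519.6 258.7] size [79.7 45.7] long ang 30.0 mean [517.5 259.8] svd ang 30.0 z pct [ 1.   4.3 11.5 14. ]
rotor n 15 rect c [444.5 193.7] size [24.5  6.6] long ang -3.6 mean [445.3 193.1] svd ang -9.4 z pct [13.3 15.9 20.1 25.3]
rotor z n 227 rect c [420.4 201.1] size [75.9 28.9] long ang -17.1 mean [420.7 200.9] svd ang -16.2 z pct [12.9 21.4 27.5 29.9]
block z n 406 rect c [351.2 322.2] size [56.5 32.8] long ang -13.1 mean [351.1 322.2] svd ang -13.7 z pct [12.3 15.4 21.7 26.2]
pack z n 106 rect c [391.5 269.3] size [46.6 16.7] long ang -16.7 mean [385.5 270.6] svd ang -19.9 z pct [ 8.7 13.7 17.3 18.5]
bottle n 300 rect c [446.2 486.5] size [42.1 37.3] long ang 17.7 mean [446.3 486.6] svd ang 4.1 z pct [ 31.4  58.6  77.  101.6]
[[ -3  -2   0   1  -3   1  -2  -1   0  -2  -2   0   1   1  -1   0  -1   1   1  -2   1   1]
 [  0  -5  -2  -2   1  -1  -1   1   0  -2  -1   0  -3  -1  -2  -1  -1  -1  -1  -3   0  -2]
 [ -1  -2  -1   1   2   1  -1   1  -1  -1  -1   0  -1  -1   0   7  12   0  -2   1  -1  -2]
 
[... 1766 characters left out ...]
  1  -1  -1   1  -1   0   1   2   0  -1  -2   1   0]
 [  0   0  -1  -1   1  -2   0  -4  -2   1   0  -1   1  -1   1  -3  -4   1   1   0   0   1]
 [  3   0   0   0  -1   1  -1  -1  -1  -2  -1   1  -1   4   0  -1  -4   0   1  -3  -3  -1]
 [  0  -1   1   0   0  -2  -1  -3   0   0   1   0  -1  -1   1   1  -1  -1  -1  -3   0  -3]]
shaft tip [0.4355 0.2485 0.009 ]
pack [0.3818 0.2699 0.012 ]
rot1 [0.457  0.1906 0.017 ]
rot2 [0.3846 0.2098 0.017 ]
cradle [0.5183 0.2567] [[0.542, 0.292], [0.561, 0.259], [0.496, 0.221], [0.475, 0.255]]
fork [0.4767 0.3412] [[0.51, 0.37], [0.52, 0.337], [0.443, 0.313], [0.433, 0.345]]
block [0.3524 0.3181] [[0.381, 0.328], [0.379, 0.296], [0.322, 0.31], [0.328, 0.338]]
```

```bash
python3 - <<'E'
from meas import *
np.set_printoptions(linewidth=250)
c=load('top0.png')
for p in [(361.5,194),(350,234)]: print(onz(c,*p,.009).round(4))
for n in('top0.png','scene0.png'):
    P=cloud(load(n)).reshape(-1,3)
    P=P[(P[:,0]>.2)&(P[:,0]<.62)&(P[:,1]>-.1)&(P[:,1]<.5)&(P[:,2]>.02)&(P[:,2]<.8)]
    i=((P[:,0]-.2)/.03).astype(int); j=((P[:,1]+.1)/.03).astype(int)
    mx=np.zeros((14,20),int); mn=np.full((14,20),999)
    np.maximum.at(mx,(i,j),(P[:,2]*1000).astype(int)); np.minimum.at(mn,(i,j),(P[:,2]*1000).astype(int))
    print(n); print(mx); print(mn)
E
```

```text
[0.4377 0.2522 0.009 ]
[0.3504 0.2815 0.009 ]
top0.png
[[  0   0   0   0   0   0   0   0   0   0   0   0   0   0   0   0   0   0   0   0]
 [  0   0   0   0   0   0   0   0   0   0   0   0   0   0   0   0   0   0   0   0]
 [  0   0   0 250   0   0   0   0   0   0   0   0   0   0   0   0   0   0   0   0]
 [119 123   0 251 268   0   0   0   0   0   0   0   0   0   0   0   0   0   0   0]
 [121 117   0 253 247   0   0   0   0   0   0   0   0  24  27   0   0   0   0   0]
 [  0   0   0 257   0   0 388 425   0   0   0   0   0  26  24   0   0   0   0  21]
 [  0   0   0   0   0   0   0 426   0  25  29   0   0   0   0   0   0   0   0  21]
 [  0   0   0   0   0   0   0   0   0  29  29   0   0   0  25   0   0   0   0  74]
 [  0   0   0   0   0   0   0   0   0   0   0   0   0   0  30   0   0   0  52 104]
 [  0   0   0   0   0   0   0   0   0   0   0   0   0   0   0   0   0   0   0   0]
 [  0   0   0   0   0   0   0   0   0   0   0   0   0   0  30  30  46  46  45   0]
 [  0   0   0   0   0   0   0   0   0   0   0   0   0   0   0   0 237 233  46   0]
 [  0   0   0   0   0   0   0   0   0   0   0   0
[... 2917 characters left out ...]
99 999  20  20 999 999 999 999  20]
 [264 263 243 243 999 999 999 327 999  20  20 999 999 999 999 999 999 999 999  20]
 [263 249 242 999 999 999 999 999 999  20  20 999 999 999  27 999 999 999 999  20]
 [999 999 999 999 999 999 999 999 999 999 999 999 999  28  22 999 999 999 999  38]
 [999 999 999 999 999 999 999 999 999 999 999 999 999 999 999 999 999 999 999 999]
 [999 999 999 999 999 999 999 999 999 999 999 999 999 999  21  22  25  20  21 999]
 [999 999 999 999 999 999 999 999 999 999 999 999 999 999 999 999  43  43  20 999]
 [999 999 999 999 999 999 999 999 999 999 999 999 999 999 999 999  43  44  21 253]
 [999 999 999  20 999 999 999 999 999 999 999 999 999 999 999  31  29  22  22  20]]
```

Call:
apply_moves --targets '[{"dp": [0.171,-0.3705,-0.05],"yaw": -1.2},{"dp": [0.171,-0.3705,-0.05],"yaw": -1.2},{"dp": [0.171,-0.3705,-0.05],"yaw": -1.2},{"dp": [0.171,-0.3705,-0.05],"yaw": -1.2},{"dp": [0.171,-0.3705,-0.05],"yaw": -1.2},{"dp": [0.171,-0.3705,-0.05],"yaw": -1.2},{"dp": [0.171,-0.3705,-0.05],"yaw": -1.2},{"dp": [0.171,-0.3705,-0.05],"yaw": -1.2},{"dp": [0.171,-0.3705,-0.05],"yaw": -1.2},{"dp": [0.171,-0.3705,-0.05],"yaw": -1.2},{"dp": [0.171,-0.3705,-0.05],"yaw": -1.2},{"dp": [0.171,-0.3705,-0.12],"yaw": -1.2},{"dp": [0.171,-0.3705,-0.12],"yaw": -1.2},{"dp": [0.171,-0.3705,-0.12],"yaw": -1.2}]' --grip 0.23 --squeeze 12

```text
time_s: 1.27
tcp_pos: [0.3804, 0.2672, 0.124]
eef_rot: [179.5, 0.2, -19.6]
contact_force: [-0.9, -1.1, -0.3]
gripper_width: 0.0338
gripper_force: 0.0
```

```bash
python3 - <<'E'
from meas import *
np.set_printoptions(linewidth=250,suppress=True)
s=get_state(); print(s['time_s'],s['tcp_pos'],s['eef_rot'],s['joints'],s['gripper_width'])
a=np.radians(s['joints'][0]); 
for n in('top','scene'):
    c=cap(n,n+'1.png'); c0=load(n+'0.png')
    d=(abs(c['range_z']-c0['range_z'])>.03)&(c['range_z']>0)
    P=cloud(c)[d]; P=P[(P[:,0]>-.2)&(P[:,0]<.7)&(P[:,1]>-.2)&(P[:,1]<.6)&(P[:,2]>.0)]
    rr=P[:,0]*np.cos(a)+P[:,1]*np.sin(a); l=-P[:,0]*np.sin(a)+P[:,1]*np.cos(a)
    print(n)
    for r0 in np.arange(-.1,.6,.06):
        k=(rr>r0)&(rr<r0+.06)
        for z0 in np.arange(0,.9,.1):
            q=k&(P[:,2]>z0)&(P[:,2]<z0+.1)
            if q.sum()>3: print('r%.2f z%.1f'%(r0,z0),'lat',l[q].min().round(3),l[q].max().round(3),end=' | ')
        print()
E
```

```text
1.2667 [0.38041302 0.26720603 0.12395559] [179.54987607   0.1746075  -19.59442119] [ 59.37985724   8.20255832 -34.42742375  -0.11505434 -47.84528466  11.10397819] 0.033783411890001454
top







r0.32 z0.4 lat -0.059 -0.054 | r0.32 z0.5 lat -0.201 0.017 | r0.32 z0.6 lat -0.031 0.003 | 
r0.38 z0.0 lat -0.488 -0.09 | r0.38 z0.1 lat -0.188 -0.148 | r0.38 z0.2 lat -0.167 -0.147 | r0.38 z0.3 lat -0.147 -0.147 | r0.38 z0.4 lat -0.146 -0.069 | r0.38 z0.5 lat -0.24 0.068 | 
r0.44 z0.0 lat -0.456 -0.063 | r0.44 z0.1 lat -0.22 -0.136 | r0.44 z0.2 lat -0.222 -0.136 | r0.44 z0.3 lat -0.207 -0.147 | r0.44 z0.4 lat -0.22 0.068 | r0.44 z0.5 lat -0.237 0.068 | 
r0.50 z0.0 lat -0.489 0.014 | r0.50 z0.1 lat -0.207 -0.134 | r0.50 z0.2 lat -0.214 -0.135 | 
r0.56 z0.0 lat -0.458 -0.073 | 
scene

r-0.04 z0.2 lat -0.101 -0.078 | 
r0.02 z0.0 lat -0.455 0.052 | r0.02 z0.1 lat -0.102 0.021 | r0.02 z0.2 lat -0.102 0.016 | 
r0.08 z0.0 lat -0.563 0.049 | 
r0.14 z0.0 lat -0.566 -0.014 | 

r0.26 z0.0 lat -0.648 -0.231 | r0.26 z0.4 lat -0.268 -0.245 | 
r0.32 z0.0 lat -0.618 -0.138 | r0.32 z0.1 lat -0.239 -0.16 | r0.32 z0.2 lat -0.249 -0.167 | 
r0.38 z0.0 lat -0.524 -0.135 | r0.38 z0.1 lat -0.215 -0.149 | r0.38 z0.2 lat -0.179 -0.144 | r0.38 z0.3 lat -0.164 -0.142 | r0.38 z0.4 lat -0.211 0.07 | 
r0.44 z0.0 lat -0.455 -0.034 | r0.44 z0.1 lat -0.197 -0.137 | r0.44 z0.2 lat -0.224 -0.136 | r0.44 z0.3 lat -0.214 -0.145 | r0.44 z0.4 lat -0.214 0.07 | 
r0.50 z0.0 lat -0.322 0.014 | r0.50 z0.1 lat -0.212 -0.133 | r0.50 z0.2 lat -0.214 -0.133 | 
r0.56 z0.0 lat -0.281 -0.012 |
```

View pics/scene1.png

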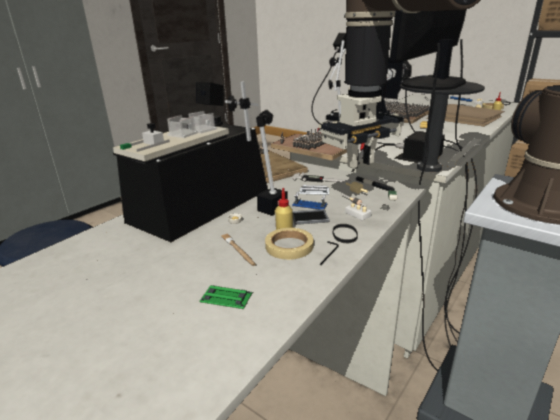

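The scene view shows the wrist upright above the work. The dark monitor panel is just behind it, at about (390-460, 10-80). I'll measure how close the panel is.

```bash
python3 - <<'E'
from meas import *
np.set_printoptions(linewidth=250,suppress=True)
for n in('top0.png','top1.png','scene1.png','scene0.png'):
    P=cloud(load(n)).reshape(-1,3)
    P=P[(P[:,0]>.2)&(P[:,0]<.46)&(P[:,1]>0.02)&(P[:,1]<.2)&(P[:,2]>.2)&(P[:,2]<.75)]
    print(n,len(P))
    for z0 in np.arange(.2,.75,.05):
        for y0 in np.arange(.02,.2,.03):
            q=P[(abs(P[:,2]-z0-.025)<.025)&(abs(P[:,1]-y0-.015)<.015)]
            if len(q)>2: print('z%.2f y%.2f x %.3f..%.3f n%d'%(z0,y0,q[:,0].min(),q[:,0].max(),len(q)),end=' | ')
        print()
E
python3 -c "
import cv2;im=cv2.imread('pics/scene1.png')[0:230,270:490];cv2.imwrite('pics/z2.png',cv2.resize(im,None,fx=2.6,fy=2.6,interpolation=cv2.INTER_CUBIC))"
```

```text
top0.png 1519
z0.20 y0.02 x 0.304..0.330 n93 | 
z0.25 y0.02 x 0.305..0.311 n36 | 
z0.30 y0.08 x 0.356..0.358 n3 | z0.30 y0.11 x 0.359..0.391 n203 | 
z0.35 y0.08 x 0.350..0.357 n93 | z0.35 y0.11 x 0.355..0.390 n758 | 
z0.40 y0.11 x 0.357..0.388 n333 | 






top1.png 1009
z0.20 y0.02 x 0.304..0.335 n101 | 
z0.25 y0.02 x 0.305..0.321 n37 | 
z0.30 y0.08 x 0.357..0.358 n3 | z0.30 y0.11 x 0.359..0.370 n63 | 
z0.35 y0.08 x 0.350..0.357 n92 | z0.35 y0.11 x 0.355..0.376 n418 | 
z0.40 y0.11 x 0.357..0.388 n295 | 






scene1.png 1932
z0.20 y0.02 x 0.301..0.337 n52 | z0.20 y0.14 x 0.383..0.388 n3 | z0.20 y0.17 x 0.313..0.389 n78 | 
z0.25 y0.02 x 0.306..0.333 n40 | 
z0.30 y0.02 x 0.308..0.377 n35 | z0.30 y0.05 x 0.355..0.376 n35 | z0.30 y0.08 x 0.356..0.378 n42 | z0.30 y0.11 x 0.359..0.392 n141 | 
z0.35 y0.02 x 0.330..0.357 n88 | z0.35 y0.05 x 0.333..0.356 n137 | z0.35 y0.08 x 0.343..0.359 n192 | z0.35 y0.11 x 0.355..0.390 n371 | 
z0.40 y0.02 x 0.326..0.333 n106 | z0.40 y0.05 x 0.330..0.345 n163 | z0.40 y0.08 x 0.341..0.357 n149 | z0.40 y0.11 x 0.352..0.389 n300 | 






scene0.png 2223
z0.20 y0.02 x 0.304..0.348 n54 | 
z0.25 y0.02 x 0.305..0.312 n35 | 
z0.30 y0.02 x 0.307..0.377 n40 | z0.30 y0.05 x 0.356..0.376 n32 | z0.30 y0.08 x 0.356..0.377 n47 | z0.30 y0.11 x 0.357..0.393 n139 | 
z0.35 y0.02 x 0.312..0.356 n95 | z0.35 y0.05 x 0.333..0.356 n135 | z0.35 y0.08 x 0.343..0.359 n187 | z0.35 y0.11 x 0.354..0.391 n375 | 
z0.40 y0.02 x 0.325..0.333 n136 | z0.40 y0.05 x 0.329..0.349 n221 | z0.40 y0.08 x 0.340..0.357 n221 | z0.40 y0.11 x 0.351..0.388 n320 | 
z0.45 y0.02 x 0.325..0.330 n29 | z0.45 y0.05 x 0.330..0.342 n46 | z0.45 y0.08 x 0.338..0.352 n46 | z0.45 y0.11 x 0.350..0.374 n65 |
```

View pics/z2.png

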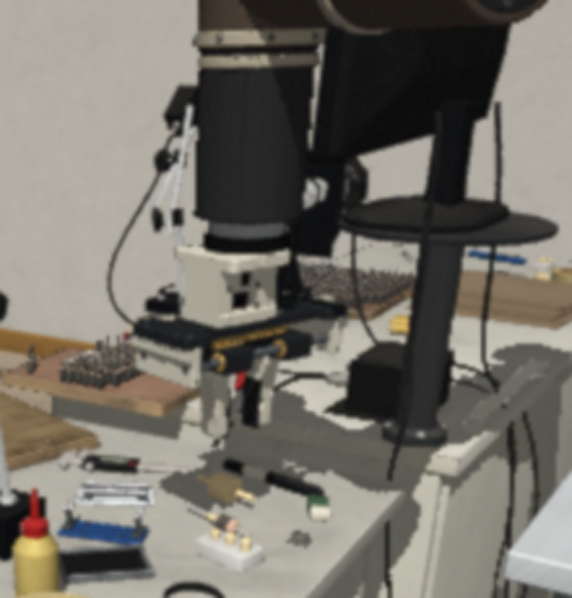

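The monitor panel's edge is at about (0.39, 0.135) and it starts 0.325 m up. Only the tool cylinder (about 60 mm radius) gets near it, so there is enough room. Descending on the test rotor's pack.

Call:
apply_moves --targets '[{"dp": [0,0,0],"yaw": 0},{"dp": [0,0,0],"yaw": 0},{"dp": [0,0,-0.03],"yaw": 0},{"dp": [0,0,-0.06],"yaw": 0},{"dp": [0,0,-0.085],"yaw": 0},{"dp": [0,0,-0.103],"yaw": 0},{"dp": [0,0,-0.103],"yaw": 0},{"dp": [0,0,-0.103],"yaw": 0},{"dp": [0,0,-0.103],"yaw": 0}]'

```text
time_s: 2.12
tcp_pos: [0.3833, 0.2717, 0.0271]
eef_rot: [-179.9, -0.0, -19.4]
contact_force: [-0.4, -0.5, 0.6]
gripper_width: 0.0339
gripper_force: 0.0
```

Call:
apply_moves --targets '[{"dp": [0,0,0],"yaw": 0},{"dp": [0,0,0],"yaw": 0},{"dp": [0,0,0],"yaw": 0},{"dp": [0,0,0],"yaw": 0},{"dp": [0,0,0],"yaw": 0},{"dp": [0,0,0],"yaw": 0}]' --grip 1

```text
time_s: 2.62
tcp_pos: [0.383, 0.271, 0.0264]
eef_rot: [-179.9, -0.0, -19.4]
contact_force: [-2.0, -0.1, 8.1]
gripper_width: 0.0165
gripper_force: 12.0
```

Call:
apply_moves --targets '[{"dp": [0,0,0.03],"yaw": 0},{"dp": [0,0,0.06],"yaw": 0},{"dp": [0.02,0.017,0.08],"yaw": 7},{"dp": [0.04,0.034,0.08],"yaw": 14},{"dp": [0.06,0.05,0.08],"yaw": 21},{"dp": [0.083,0.0675,0.08],"yaw": 28},{"dp": [0.083,0.0675,0.08],"yaw": 35},{"dp": [0.083,0.0675,0.08],"yaw": 37},{"dp": [0.083,0.0675,0.08],"yaw": 37},{"dp": [0.083,0.0675,0.08],"yaw": 37},{"dp": [0.083,0.0675,0.08],"yaw": 37},{"dp": [0.083,0.0675,0.08],"yaw": 37}]'

```text
time_s: 3.62
tcp_pos: [0.4654, 0.3378, 0.1057]
eef_rot: [-180.0, -0.0, 17.5]
contact_force: [-0.3, 0.7, 0.1]
gripper_width: 0.0169
gripper_force: 12.0
```

```bash
python3 - <<'E'
from meas import *
s=get_state(); print(s['tcp_pos'],s['eef_rot'],s['gripper_width'],s['contact_force'])
A=cap('top','top2.png')['image'][115:240,270:420,::-1]; B=cap('scene','scene2.png')['image'][100:240,260:430,::-1]
f=lambda i:cv2.resize(i,(400,330),interpolation=cv2.INTER_CUBIC)
cv2.imwrite('pics/z3.png',np.hstack([f(A),f(B)]))
E
```

```text
[0.46539608 0.33783204 0.10571219] [-1.79996849e+02 -4.75701760e-03  1.74723013e+01] 0.016904267958730415 [-0.32359658  0.66188998  0.10017515]
```

View pics/z3.png

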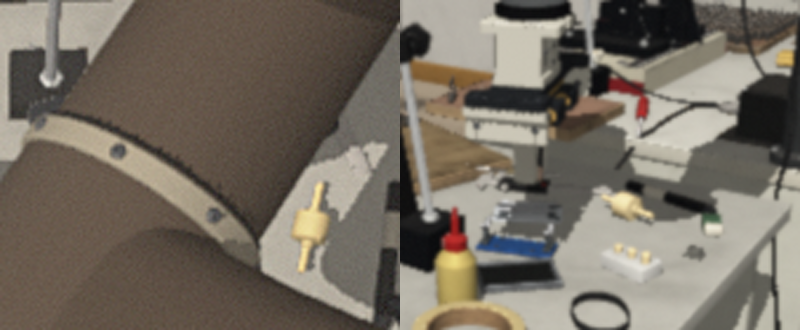

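Call:
apply_moves --targets '[{"dp": [0.0007,0.0005,-0.03],"yaw": 0},{"dp": [0.0007,0.0005,-0.045],"yaw": 0},{"dp": [0.0007,0.0005,-0.053],"yaw": 0},{"dp": [0.0007,0.0005,-0.058],"yaw": 0},{"dp": [0.0007,0.0005,-0.061],"yaw": 0},{"dp": [0.0007,0.0005,-0.063],"yaw": 0},{"dp": [0.0007,0.0005,-0.065],"yaw": 0},{"dp": [0.0007,0.0005,-0.065],"yaw": 0},{"dp": [0.0007,0.0005,-0.065],"yaw": 0},{"dp": [0.0007,0.0005,-0.065],"yaw": 0}]'

```text
time_s: 4.55
tcp_pos: [0.4665, 0.3387, 0.041]
eef_rot: [-180.0, -0.0, 17.5]
contact_force: [0.7, 0.1, -0.7]
gripper_width: 0.0165
gripper_force: 12.0
```

```bash
python3 - <<'E'
from meas import *
s=get_state(); print(s['tcp_pos'],s['gripper_width'],s['contact_force'],s['moment'])
c=cap('scene','scene3.png'); im=c['image'][150:220,270:345,::-1]
cv2.imwrite('pics/z4.png',cv2.resize(im,(600,560),interpolation=cv2.INTER_CUBIC))
E
```

```text
[0.46645111 0.33868079 0.0410489 ] 0.0164831984943059 [ 0.74813017  0.08675112 -0.73874704] [-0.11709657 -0.01549613  0.05034744]
```

View pics/z4.png

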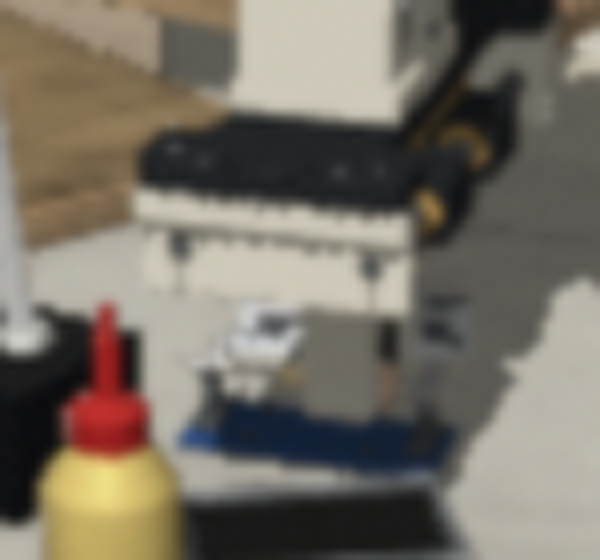

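The gripper stands between the forks and the shaft lines up with the notches at about crop (210,400) and (425,430). Releasing, then moving towards the block.

Call:
apply_moves --targets '[{"dp": [0,0,-0.001],"yaw": 0},{"dp": [0,0,-0.001],"yaw": 0},{"dp": [0,0,-0.001],"yaw": 0},{"dp": [0,0,-0.001],"yaw": 0},{"dp": [0,0,-0.001],"yaw": 0},{"dp": [0,0,0.01],"yaw": 0},{"dp": [0,0,0.03],"yaw": 0},{"dp": [0,0,0.06],"yaw": 0},{"dp": [-0.035,-0.005,0.09],"yaw": -7},{"dp": [-0.07,-0.01,0.09],"yaw": -14},{"dp": [-0.1,-0.015,0.09],"yaw": -21},{"dp": [-0.1155,-0.0165,0.09],"yaw": -28},{"dp": [-0.1155,-0.0165,0.09],"yaw": -31},{"dp": [-0.1155,-0.0165,0.09],"yaw": -31},{"dp": [-0.1155,-0.0165,0.09],"yaw": -31},{"dp": [-0.1155,-0.0165,0.09],"yaw": -31}]' --grip -0.1

```text
time_s: 5.93
tcp_pos: [0.3512, 0.3223, 0.131]
eef_rot: [-180.0, -0.0, -13.4]
contact_force: [-0.1, 0.2, -0.1]
gripper_width: 0.0481
gripper_force: 0.0
```

```bash
python3 - <<'E'
from meas import *
s=get_state(); print(s['tcp_pos'],s['gripper_width'],s['eef_rot'])
A=cap('top','top4.png')['image'][115:260,270:440,::-1]; B=cap('scene','scene4.png')['image'][165:240,280:400,::-1]
f=lambda i:cv2.resize(i,(400,340),interpolation=cv2.INTER_CUBIC)
cv2.imwrite('pics/z5.png',np.hstack([f(A),f(B)]))
E
```

```text
[0.35118473 0.32226861 0.13098121] 0.04814060522470731 [-1.79967969e+02 -1.39776669e-02 -1.33502182e+01]
```

View pics/z5.png

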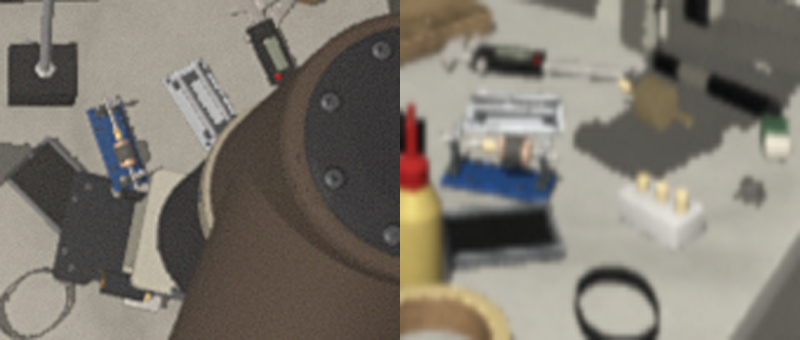

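The test rotor lies in both notches: pack at crop (125,152) in the top view and (515,150) in the scene view. Next, the block.

Call:
apply_moves --targets '[{"dp": [0,0,-0.04],"yaw": 0},{"dp": [0,0,-0.075],"yaw": 0},{"dp": [0,0,-0.095],"yaw": 0},{"dp": [0,0,-0.104],"yaw": 0},{"dp": [0,0,-0.104],"yaw": 0},{"dp": [0,0,-0.104],"yaw": 0}]'

```text
time_s: 6.53
tcp_pos: [0.3512, 0.3222, 0.0267]
eef_rot: [179.9, -0.0, -13.4]
contact_force: [0.2, -0.3, 0.2]
gripper_width: 0.0482
gripper_force: 0.0
```

Call:
apply_moves --targets '[{"dp": [0,0,0],"yaw": 0},{"dp": [0,0,0],"yaw": 0},{"dp": [0,0,0],"yaw": 0},{"dp": [0,0,0],"yaw": 0},{"dp": [0,0,0],"yaw": 0},{"dp": [0,0,0.02],"yaw": 0},{"dp": [0,0,0.05],"yaw": 0},{"dp": [0,0,0.05],"yaw": 0}]' --grip 1 --squeeze 25

```text
time_s: 7.2
tcp_pos: [0.3522, 0.3244, 0.0812]
eef_rot: [-179.6, -0.1, -13.4]
contact_force: [0.6, 1.8, -1.8]
gripper_width: 0.032
gripper_force: 25.0
```

Call:
apply_moves --targets '[{"dp": [0,0,0.03],"yaw": 7},{"dp": [0.01,0.01,0.04],"yaw": 14},{"dp": [0.02,0.02,0.04],"yaw": 21},{"dp": [0.03,0.03,0.04],"yaw": 28},{"dp": [0.045,0.04,0.04],"yaw": 35},{"dp": [0.06,0.055,0.04],"yaw": 42},{"dp": [0.075,0.068,0.04],"yaw": 49},{"dp": [0.088,0.0795,0.04],"yaw": 56},{"dp": [0.088,0.0795,0.04],"yaw": 57.5},{"dp": [0.088,0.0795,0.04],"yaw": 57.5},{"dp": [0.088,0.0795,0.04],"yaw": 57.5},{"dp": [0.088,0.0795,0.04],"yaw": 57.5}]'

```text
time_s: 8.2
tcp_pos: [0.4384, 0.401, 0.1167]
eef_rot: [-180.0, 0.0, 44.0]
contact_force: [-0.3, 0.1, -1.4]
gripper_width: 0.0316
gripper_force: 25.0
```

```bash
python3 - <<'E'
from meas import *
s=get_state(); print(s['tcp_pos'],s['gripper_width'],s['eef_rot'])
B=cap('scene','scene5.png')['image'][130:260,250:400,::-1]
cv2.imwrite('pics/z6.png',cv2.resize(B,(600,520),interpolation=cv2.INTER_CUBIC))
E
```

```text
[0.43836281 0.40104778 0.11666128] 0.031644108039673206 [-1.79992882e+02  8.10089866e-03  4.39500845e+01]
```

View pics/z6.png

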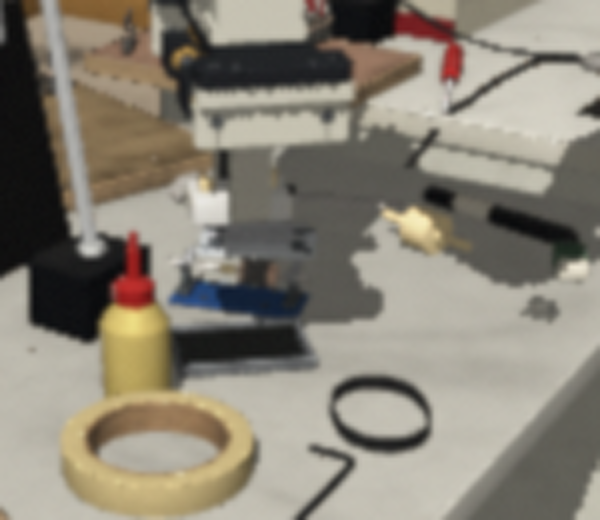

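```bash
python3 - <<'E'
from meas import *
np.set_printoptions(linewidth=250,suppress=True)
c=load('scene5.png'); P=cloud(c); q=P[165:196,285:345].reshape(-1,3)
q=q[(q[:,2]>.075)&(q[:,2]<.135)&(abs(q[:,0]-.44)<.07)&(abs(q[:,1]-.4)<.07)]-[.4384,.401,0]
L=q[:,:2]@[.719,.695]; X=q[:,:2]@[-.695,.719]
for z0 in np.arange(.075,.135,.008):
    k=abs(q[:,2]-z0-.004)<.004
    if k.sum(): print('z%.3f'%z0,k.sum(),'long',L[k].min().round(3),L[k].max().round(3),'x',X[k].min().round(3),X[k].max().round(3))
print(np.round(P[181,320:330],3), c['image'][181,316:334].mean(1))
E
```

```text
z0.083 5 long -0.014 0.024 x 0.014 0.016
z0.091 61 long -0.026 0.03 x -0.015 0.031
z0.099 138 long -0.026 0.03 x -0.03 0.033
z0.107 70 long -0.022 0.023 x -0.03 0.033
z0.115 48 long -0.018 0.011 x -0.029 0.035
z0.123 37 long -0.011 0.011 x -0.017 0.035
z0.131 18 long -0.01 0.011 x 0.026 0.037
[[0.412 0.399 0.1  ]
 [0.41  0.398 0.1  ]
 [0.409 0.395 0.1  ]
 [0.538 0.183 0.002]
 [0.537 0.179 0.   ]
 [0.532 0.182 0.002]
 [0.532 0.177 0.001]
 [0.53  0.174 0.   ]
 [0.527 0.174 0.001]
 [0.526 0.17  0.   ]] [106.         109.         111.         113.33333333 112.         112.66666667 108.33333333  93.66666667  87.33333333  87.66666667  87.66666667  87.66666667  88.          88.33333333  87.66666667  88.          87.33333333  87.66666667]
```

The block is held level and centred within 2 mm. Lowering it into the tray.

Call:
apply_moves --targets '[{"dp": [0,0,-0.03],"yaw": 0},{"dp": [0,0,-0.055],"yaw": 0},{"dp": [0,0,-0.07],"yaw": 0},{"dp": [0,0,-0.078],"yaw": 0},{"dp": [0,0,-0.082],"yaw": 0},{"dp": [0,0,-0.0855],"yaw": 0},{"dp": [0,0,-0.0855],"yaw": 0},{"dp": [0,0,-0.0855],"yaw": 0},{"dp": [0,0,-0.0855],"yaw": 0}]'

```text
time_s: 9.0
tcp_pos: [0.4391, 0.4021, 0.032]
eef_rot: [-180.0, -0.1, 44.0]
contact_force: [-0.5, -1.0, -1.4]
gripper_width: 0.0321
gripper_force: 25.0
```

Call:
apply_moves --targets '[{"dp": [0,0,0],"yaw": 0},{"dp": [0,0,0],"yaw": 0},{"dp": [0,0,0],"yaw": 0},{"dp": [0,0,0],"yaw": 0},{"dp": [0,0,0.01],"yaw": 0},{"dp": [0,0,0.03],"yaw": 0},{"dp": [0,0,0.065],"yaw": 0},{"dp": [0,0,0.1],"yaw": 0},{"dp": [-0.02,-0.04,0.1],"yaw": -7},{"dp": [-0.02,-0.075,0.1],"yaw": -14},{"dp": [-0.012,-0.11,0.1],"yaw": -21},{"dp": [-0.012,-0.145,0.1],"yaw": -28},{"dp": [-0.012,-0.177,0.1],"yaw": -35},{"dp": [-0.012,-0.177,0.1],"yaw": -42},{"dp": [-0.012,-0.177,0.1],"yaw": -49},{"dp": [-0.012,-0.177,0.1],"yaw": -56},{"dp": [-0.012,-0.177,0.1],"yaw": -61},{"dp": [-0.012,-0.177,0.1],"yaw": -61},{"dp": [-0.012,-0.177,0.1],"yaw": -61}]' --grip -0.15

```text
time_s: 10.58
tcp_pos: [0.4269, 0.2245, 0.1317]
eef_rot: [-180.0, -0.0, -16.8]
contact_force: [-0.3, 0.4, 0.4]
gripper_width: 0.0499
gripper_force: 0.0
```

```bash
python3 - <<'E'
from meas import *
s=get_state(); print(s['tcp_pos'],s['gripper_width'],s['eef_rot'])
c=cap('scene','scene6.png'); t=cap('top','top6.png')
A=t['image'][115:260,230:440,::-1]; B=c['image'][165:240,260:400,::-1]
f=lambda i:cv2.resize(i,(400,340),interpolation=cv2.INTER_CUBIC)
cv2.imwrite('pics/z7.png',np.hstack([f(A),f(B)]))
P=cloud(c).reshape(-1,3); P=P[(abs(P[:,0]-.42)<.06)&(abs(P[:,1]-.2)<.06)&(P[:,2]>.005)&(P[:,2]<.034)]
(cx,cy),w,a=cv2.minAreaRect((P[:,:2]*1000).astype(np.float32)); print('rotor scene',len(P),cx,cy,w,a,np.percentile(P[:,2],[50,95,99]))
E
```

```text
[0.42688454 0.22452989 0.13167848] 0.04991580890479971 [-1.79960780e+02 -2.05293153e-02 -1.67970186e+01]
rotor scene 203 419.8841857910156 199.86697387695312 (120.23560333251953, 117.77790832519531) 89.39419555664062 [0.01448896 0.0278723  0.02946741]
```

View pics/z7.png

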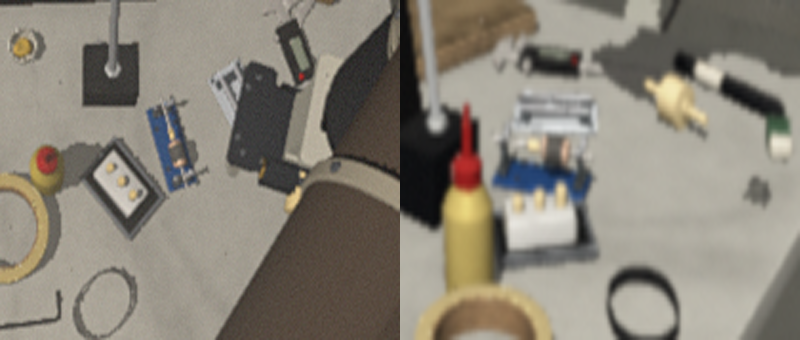

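The block sits in the tray with its masses up, at crop (122,180) in the top view, and the bottle is still standing. The brass rotor hasn't moved, at scene crop (672,100). I'll grasp it with the gripper offset 12 mm towards +y to stay clear of the monitor.

Call:
apply_moves --targets '[{"dp": [-0.003,-0.012,0],"yaw": 0},{"dp": [-0.003,-0.012,0],"yaw": 0},{"dp": [-0.003,-0.012,-0.01],"yaw": 0},{"dp": [-0.003,-0.012,-0.03],"yaw": 0},{"dp": [-0.003,-0.012,-0.06],"yaw": 0},{"dp": [-0.003,-0.012,-0.085],"yaw": 0},{"dp": [-0.003,-0.012,-0.1],"yaw": 0},{"dp": [-0.003,-0.012,-0.1035],"yaw": 0},{"dp": [-0.003,-0.012,-0.1035],"yaw": 0},{"dp": [-0.003,-0.012,-0.1035],"yaw": 0}]' --grip -0.68

```text
time_s: 11.52
tcp_pos: [0.4241, 0.2127, 0.0281]
eef_rot: [-180.0, -0.0, -16.9]
contact_force: [-0.1, 0.0, 0.7]
gripper_width: 0.0737
gripper_force: 0.0
```

Call:
apply_moves --targets '[{"dp": [0,0,0],"yaw": 0},{"dp": [0,0,0],"yaw": 0},{"dp": [0,0,0],"yaw": 0},{"dp": [0,0,0],"yaw": 0},{"dp": [0,0,0],"yaw": 0},{"dp": [0,0,0],"yaw": 0},{"dp": [0,0,0],"yaw": 0},{"dp": [0,0,0],"yaw": 0},{"dp": [0,0,0],"yaw": 0},{"dp": [0,0,0],"yaw": 0}]' --grip 1 --squeeze 20

```text
time_s: 12.35
tcp_pos: [0.4238, 0.2125, 0.0276]
eef_rot: [180.0, 0.0, -17.0]
contact_force: [-0.5, -0.3, 0.7]
gripper_width: 0.0278
gripper_force: 19.9
```

Call:
apply_moves --targets '[{"dp": [0,0,0.03],"yaw": 0},{"dp": [0,0.01,0.06],"yaw": 0},{"dp": [0.02,0.02,0.09],"yaw": 7},{"dp": [0.045,0.03,0.09],"yaw": 14},{"dp": [0.07,0.04,0.09],"yaw": 21},{"dp": [0.095,0.045,0.09],"yaw": 28},{"dp": [0.095,0.045,0.09],"yaw": 35},{"dp": [0.095,0.045,0.09],"yaw": 42},{"dp": [0.095,0.045,0.09],"yaw": 47},{"dp": [0.095,0.045,0.09],"yaw": 47},{"dp": [0.095,0.045,0.09],"yaw": 47},{"dp": [0.095,0.045,0.09],"yaw": 47}]'

```text
time_s: 13.35
tcp_pos: [0.5186, 0.2574, 0.1174]
eef_rot: [180.0, 0.0, 29.9]
contact_force: [0.2, -1.1, -2.5]
gripper_width: 0.0276
gripper_force: 19.9
```

```bash
python3 - <<'E'
from meas import *
s=get_state(); print(s['tcp_pos'],s['gripper_width'],s['eef_rot'])
c=cap('scene','scene7.png'); P=cloud(c); rgb=c['image']; S=cv2.cvtColor(rgb,cv2.COLOR_RGB2HSV)
d=P-s['tcp_pos']; e=np.array([.866,.5]); n=np.array([-.5,.866])
L=d[...,:2]@e; X=d[...,:2]@n
k=(abs(L)<.06)&(abs(X)<.045)&(P[...,2]>.085)&(P[...,2]<.125)
for z0 in np.arange(.085,.125,.005):
    q=k&(abs(P[...,2]-z0-.0025)<.0025)
    if q.sum(): print('%.3f'%z0,q.sum(),'L',L[q].min().round(3),L[q].max().round(3),'X',X[q].min().round(3),X[q].max().round(3))
# cradle in frame: points z 2..20mm
k=(abs(L)<.06)&(abs(X)<.04)&(P[...,2]>.007)&(P[...,2]<.02)
print('cradle rods',k.sum(),np.percentile(L[k],[2,50,98]).round(4),np.percentile(X[k],[2,50,98]).round(4))
cv2.imwrite('pics/z8.png',cv2.resize(rgb[150:210,275:355,::-1],(640,480),interpolation=cv2.INTER_CUBIC))
E
```

```text
[0.51861911 0.25741046 0.11740191] 0.027607370029180088 [1.79998220e+02 1.70476847e-02 2.98633693e+01]
0.095 7 L -0.01 0.009 X 0.026 0.029
0.100 29 L -0.034 0.037 X -0.001 0.031
0.105 47 L -0.037 0.037 X -0.003 0.031
0.110 16 L -0.013 0.015 X 0.004 0.032
0.115 17 L -0.011 0.009 X 0.019 0.032
0.120 19 L -0.012 0.009 X -0.031 0.033
cradle rods 123 [-0.0312 -0.0006  0.0327] [-0.0125  0.0088  0.0191]
```

View pics/z8.png

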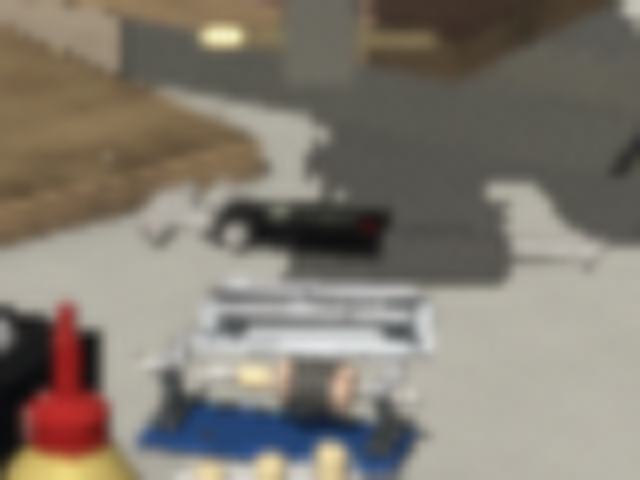

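The rotor is level and centred on the gripper (±37 mm), and the rods are centred below it. Lowering and releasing.

Call:
apply_moves --targets '[{"dp": [0,0,-0.03],"yaw": 0},{"dp": [0,0,-0.055],"yaw": 0},{"dp": [0,0,-0.068],"yaw": 0},{"dp": [0,0,-0.074],"yaw": 0},{"dp": [0,0,-0.077],"yaw": 0},{"dp": [0,0,-0.079],"yaw": 0},{"dp": [0,0,-0.079],"yaw": 0},{"dp": [0,0,-0.079],"yaw": 0},{"dp": [0,0,-0.079],"yaw": 0},{"dp": [0,0,-0.079],"yaw": 0}]'

```text
time_s: 14.23
tcp_pos: [0.5191, 0.2578, 0.0393]
eef_rot: [-180.0, -0.1, 30.0]
contact_force: [-1.0, 1.3, -0.8]
gripper_width: 0.027
gripper_force: 19.9
```

Call:
apply_moves --targets '[{"dp": [0,0,0],"yaw": 0},{"dp": [0,0,0],"yaw": 0},{"dp": [0,0,0],"yaw": 0},{"dp": [0,0,0],"yaw": 0},{"dp": [0,0,0],"yaw": 0},{"dp": [0,0,0.015],"yaw": 0},{"dp": [0,0,0.04],"yaw": 0},{"dp": [0,0,0.08],"yaw": 0},{"dp": [0,0,0.1],"yaw": 0},{"dp": [-0.04,0,0.12],"yaw": 0},{"dp": [-0.08,0,0.14],"yaw": 0},{"dp": [-0.12,0.02,0.14],"yaw": 0},{"dp": [-0.16,0.04,0.14],"yaw": 0},{"dp": [-0.19,0.07,0.14],"yaw": 0},{"dp": [-0.19,0.07,0.14],"yaw": 0},{"dp": [-0.19,0.07,0.14],"yaw": 0},{"dp": [-0.19,0.07,0.14],"yaw": 0}]' --grip 0.05

```text
time_s: 15.65
tcp_pos: [0.3282, 0.328, 0.1788]
eef_rot: [-180.0, -0.0, 30.2]
contact_force: [0.2, -0.5, -0.6]
gripper_width: 0.0417
gripper_force: 0.0
```

```bash
python3 - <<'E'
from meas import *
s=get_state(); print(s['time_s'],s['tcp_pos'],s['gripper_width'])
c=cap('scene','scene8.png'); t=cap('top','top8.png')
A=t['image'][115:240,230:400,::-1]; B=c['image'][165:235,260:350,::-1]
f=lambda i:cv2.resize(i,(400,340),interpolation=cv2.INTER_CUBIC)
cv2.imwrite('pics/z9.png',np.hstack([f(A),f(B)]))
P=cloud(c); e=np.array([.866,.5]); n=np.array([-.5,.866]); d=P[...,:2]-[.519,.2577]
L=d@e; X=d@n; k=(abs(L)<.05)&(abs(X)<.03)&(P[...,2]>.028)
print('rotor',k.sum(),np.percentile(L[k],[2,98]),X[k].min(),X[k].max(),P[...,2][k].max())
E
```

```text
15.65 [0.32818961 0.3280009  0.17884613] 0.04170683653108746
rotor 68 [-0.03028513  0.02189611] -0.0028896051738876473 0.01725778154213921 0.040167311879692906
```

View pics/z9.png

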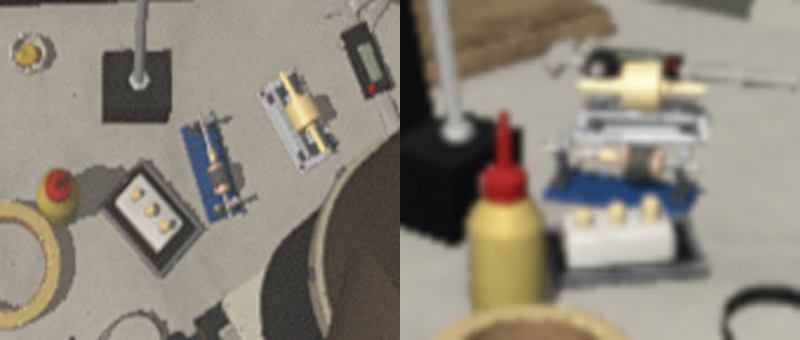

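The brass rotor lies along the cradle, drum at crop (303,108) in the top view, and the other pieces are seated. Parallax could hide a small offset, so I'll check the seat numerically before handing in.

```bash
python3 - <<'E'
from meas import *
t=load('top8.png'); P=cloud(t); Z=P[...,2]; hsv=cv2.cvtColor(t['image'],cv2.COLOR_RGB2HSV); H,S,V=cv2.split(hsv)
print(t['image'][155,358],t['image'][161,355])
box=(335,130,380,190)
m=region(t,(S>60)&(H>10)&(H<35),box); report('rotor',t,m,.026)
report('rotor z',t,region(t,(Z>.019)&(Z<.06),box),.026)
e=np.array([.866,.5]); n=np.array([-.5,.866]); d=P[...,:2]-[.519,.2577]; L=d@e; X=d@n
for l0 in (-.035,-.02,-.005,.01,.025):
    k=(abs(L-l0-.005)<.006)&(abs(X)<.03); 
    q=k&(Z>Z[k][Z[k]<.06].max()-.006)&(Z<.06); print(l0,'top z',np.percentile(Z[q],90).round(4),'X at top',X[q].mean().round(4))
k=(abs(L)<.045)&(abs(X)<.03)&(Z>.001)&(Z<.008); print('plate L',np.percentile(L[k],[1,99]),'X',np.percentile(X[k],[1,99]))
E
```

```text
[233 218 157] [195 175 124]
rotor n 223 rect c [519.9 259.7] size [76.1 28.3] long ang 31.1 mean [519.  259.3] svd ang 29.6 z pct [10.8 30.1 37.5 38.8]
rotor z n 217 rect c [518.2 259.8] size [74.9 29.4] long ang 28.3 mean [518.1 259.8] svd ang 29.1 z pct [23.1 31.3 37.5 38.9]
-0.035 top z 0.028 X at top 0.0025
-0.02 top z 0.0382 X at top 0.0012
-0.005 top z 0.0386 X at top 0.0021
0.01 top z 0.0377 X at top 0.0021
0.025 top z 0.0266 X at top 0.0021
plate L [-0.04056642  0.04295869] X [-0.02859172  0.0280559 ]
```

```bash
python3 -c "
from plant import r
print(r.close_job())"
```

```text
the job is handed in; nothing more can be done
None
```

The job is handed in after about 16 s of robot time: the brass rotor measured seated on the cradle, the test rotor and block looked right in the last pictures, and the bottle is still standing. The hand-in returned no verdict.

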